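Clamp the draw latch of the tool case

ROBOT

A 7-joint arm with a two-finger parallel gripper is mounted at the origin on the work surface. World frame = base frame: x ahead of the robot, y to its left, z up, the work surface at z = 0. Lengths are in m, angles in rad, forces in N, time in s.
With the tool pointing down it reaches from about 0.425 to 0.925 m from the base axis. Payload 6.8 kg.
Tool frame: the origin (TCP) lies midway between the tips of the shut fingers; the grasp point (between the pads) lies 19 mm behind it; z points along the fingers, y is the line along which they close (so a half turn about z gives the same grasp; the last joint's range is limited). The gripper opens to 85 mm and grips with 20 to 120 N. Pads are 22 mm wide; open, the fingers measure 114 mm over their backs; the gripper's body (76 mm by 85 mm) begins 54 mm behind the grasp point. The pads swing forward as they close: fully open they stand 13 mm farther back than shut.
Start: joints at [-1.405, 0.477, 0.022, 1.555, -0.011, 1.109, -0.083], TCP at [0.183, 0.65, 0.231] pointing down, gripper open.
Joint ranges: [-2.96, 2.96], [-0.34, 2.1], [-1.41, 1.46], [0.24, 2.44], [-1.37, 4.51], [0.17, 1.92], [-2.96, 2.96]. Speed limits (rad/s): [2.39, 2.39, 3.14, 3.14, 3.14, 3.14, 3.14].

INTERFACE

Orientations are given as a rotation vector (axis times angle).
In Python, from bench import r gives the robot as it stands. The module is installed in compiled form; this text tells all that it offers.
- The arm moves only by the tool apply_moves, never from a script. Its argument "rows" is a list of rows, each a list of 6 numbers: the shift along the tool's x, y, z scaled (see below), then the turn, a rotation vector about the tool's x, y, z scaled (see below). A call has 1 to 5 rows; each row is the pose to reach, as a shift and turn from the pose commanded when the call began, along the tool's axes at that moment; what a row does not reach only later rows make up. The controller multiplies each number of a shift by 0.25 m and each number of a turn by 90 degrees. A row lasts 1/8 s, in which the tool goes at most 62.5 mm and 10.7 degrees, less where a joint would pass 70% of its speed; a pose out of reach is approached as far as the arm can. A call with a number of a shift or a turn outside -1 to 1 is refused whole. A call with a gripper value outside its range is refused whole. "claw" is the opening, from 0 (shut) to 1 (fully open), set as the call begins (left out, the last holds). The fingers move at their own pace and stop on an object; "newtons" is the grip in N (left out, the last holds). Time passes only in rows, so rows that repeat a pose let the fingers close. It gives the time, the measured TCP pose, the force, the opening and the grip force at its end, in the units of the state.
- r.get_obs(): the state, without advancing time (a new reading comes with each control period).
- r.grab_frame(name): name is "side" or "top"; returns a dict with "pixels" (420x560x3 uint8, red, green, blue), "intrinsics" (3x3 intrinsics, pixels), "dist" ([k1, k2, p1, p2, k3] as OpenCV has them; the pictures are not rectified), "eye" and "attitude" of the camera in the world. Camera axes: x right, y up, looking along -z (the intrinsics and any distortion apply to the point x, -y, -z); pixel columns grow to the right and rows downward; lengths in m; the calibration is good to about 2 mm. A picture is of the moment at which its call begins. There is no depth.
- r.hand_in(): hands the job in; it is judged then, once.
Trained networks look in a picture, given as the dict that the camera call returned (one of the last four; its "shot" number tells which), for a name from the list of things; names that differ only in an ending like _2 or _b are one class to them, and where a whole thing is asked for, a point or a joint stands for the part that bears it (a point fixed in the world has none). Each returns a list of dicts, best first, with "conf" (0 to 1); they miss things now and then, are a little off and sometimes report something else, mostly with a low value. They report only what shows in the picture. A call takes as long as a camera call.
- r.search_frame(picture, thing): "rect" ([left, top, width, height] in pixels, round what is visible of it).
- r.outline_of(picture, thing): "pixels" (420x560 bool, what is visible of it) and "rect" ([left, top, width, height] in pixels, round what is visible of it).
- r.landmark_of(picture, thing): "point" ([column, row] in pixels: a listed point, or the origin of a listed thing).
The state is a dict: "clock": time; "joints": joint angles; "qvel": joint speeds; "tau": joint torques, N m; "tcp_pos": TCP position; "orientation": TCP orientation; "contact_force": force on the tool from outside, world axes, zero at the start; "moment": the same for the moment, N m; "grip_width": finger opening in m; "gripper_force": force on a finger pad.
Only numpy, scipy, OpenCV 4.12 (cv2) and the standard library are available. Lean on these libraries where they do the work, as an engineer would, in place of code of your own. Each camera call takes 0.05 s, during which the arm holds its last target. There are 200 camera calls.

TASK

Close up the blue tool case: by feel, hook the wire bail over the keeper on the ajar lid and draw it back under the keeper's lip, then swing the red lever over and press it past centre until it lies flat on its stop and holds the lid drawn in. Do it gently - do not ram or yank the bail against the keeper, nor lean hard on the lever once it is down - and leave the things standing around, and on the case, where they are.

Things in the scene. Friction and masses are not known exactly. Their poses are not given: they have to be found in the camera images.
- case: Blue plastic tool case standing fixed on its long edge: 170 mm thick (own x), 320 long (own y), flat top 150 mm above the bench. Origin on the bench under the seam plane (x = 0), mid-length; z up. Base half at x -100 to -2 mm, lid half at x 2 to 70 mm. The draw latch is on the top at y = 0: lever and bail on the base half, steel keeper on the lid.
- seam_top (a point): Point on the seam at the case's top, mid-length. The lid is hinged along the seam's bottom, 12 mm above the bench, and stands ajar: at the top it lies an unknown 3 to 18 mm farther along the case's +x than when shut, and stays where it is: its hinge rubs (about 8 N at the top). Over the last 3 mm a seal pushes back, up to about 12 N more; the latch draws it to within 1 mm.
- keeper_home (a point): Where the centre of the keeper's groove mouth will be with the lid shut: case x 21.75 mm, 18.5 mm above the case's top, level with the keeper's flat top. NOW it is 3 to 18 mm farther along the case's +x (unknown) and up to 3 mm lower (the lid tilts). The keeper is 16 mm wide (y) and 35 long (x). The groove runs along y, open-ended; mouth 7.5 mm wide in x, floor 9 mm below the top.
- seat_home (a point): Where the bail bar's centre will be when hooked and the lid shut: case x 17.2 mm, 12 mm above the case's top. It is under the hook-shaped lip on the groove's -x side (lip 4 mm thick, its top overhangs the groove by 3.3 mm with 6.5 mm free below). +x of the groove is a flat land 20 mm long, level with the lip. The bar must go down the mouth, then slide to -x under the lip.
- lever_hinge (a point): Centre of the lever's hinge pin, fixed on the base half: case x -45 mm, 12 mm above its top; the pin runs along the case's y. The bail's pivot is on the lever 18 mm from this pin; dead centre is at a lever angle of about 0.22: below that the bail's pull holds the lever shut.
- latch_lever (a joint): Angle of the red lever, rad. 0 = clamped: flat along the case's -x, on its stop. Grows as it opens: pi/2 upright, starts 1.95 to 2.2 (leaning towards the keeper), at most 2.4. A stiff hinge (0.035 N m) keeps it where it is left. With the bail drawn, 5 to 10 N at the tip closes it; press it right down to its stop, it does not drop the last bit by itself.
- lever_tip (a point): Centre of the rounded free end of the red lever, 55 mm from the hinge pin. The lever is a plate 24 mm wide (along the case's y) and 5 mm thick, with an 8 mm thick rounded end.
- bail: Steel bail: loop of 5 mm wire, 31 mm wide, 81 mm from its pivot on the lever (this origin) to its cross bar. Own x from pivot to bar, y along the bar, z towards the tab. Its stiff hinge (0.02 N m) keeps its angle to the LEVER, so when the lever swings shut the bail lifts off the keeper unless its bar is caught under the lip. Starts raised 0.3 to 0.85 rad above level.
- bail_bar (a point): Centre of the bail's cross bar, the part that hooks the keeper: 5 mm thick, along the case's y, 26 mm between the centres of the arms (the keeper fits between the arms).
- tab (a point): Centre of the yellow thumb tab on the bail: a plate 34 mm wide along the case's y, 20 tall, 6 thick, its centre 19 mm from the bar's, square to the bail (straight above the bar when the bail is level). Pinch its two ends from above, along the case's y; it pivots between the fingertips. Beside its ends is nothing down to the case's top.

How it is judged:
At the end, for the whole second after the job is handed in: The red lever lies flat on its stop (within 0.1 rad of 0, past the dead centre at 0.22) and at rest, and the bail is hooked on the keeper and pulls on it with more than 4 N, its bar 12 to 24 mm beyond the seam (the lid drawn in) (value of joint latch_lever below 0.1 rad and contact force between bail and case above 4 N and x of bail_bar in the frame of case between 0.012 and 0.024 m and velocity of joint latch_lever below 0.05 rad/s); the robot touches nothing.
It fails at once if the bail is rammed onto or yanked against the keeper: more than 20 N between them while the lever is still open beyond 1.2 rad (contact force between bail and case above 20 N and value of joint latch_lever above 1.2 rad).
It fails at once if the robot leans on the lever with more than 30 N once it is nearly down (below 0.3 rad) (contact force between the arm and latch_lever above 30 N and value of joint latch_lever below 0.3 rad).
It fails at once if a bystander (tape roll, tub, spray can, screwdriver, wrench, hammer or cup) is shoved more than 30 mm (distance of any of tape_roll, yellow_tub, spray_can, screwdriver, wrench, hammer, tin_cup from where it was at the start of the episode above 0.03 m).
It also fails if it takes over 58 s, if anything falls off the work surface, if the arm or the gripper's body presses on something with over 40 N, if the wrist force passes 120 N, or if a joint passes its speed limit or range.

## Working session

There is one attempt and no reset: what is moved stays moved. The work goes in short steps, Python scripts to look and compute and a tool call to move; the robot and the scene stay as the last step left them, time stands still between calls to the robot, and variables do not carry over. Pictures are saved under pics/ and viewed, at most 13 in all, crops included, and the job is handed in when it is done.

Besides the shell and the picture viewer there is one more tool, called after ">>>" as name(argument=value, ...) on one line, values as JSON. apply_moves: Moves the arm, as the interface text tells. Its arguments: {"type":"object","properties":{"rows":{"type":"array","items":{"type":"array","items":{"type":"number"}}},"claw":{"type":"number"},"newtons":{"type":"number"}},"required":["rows"]}

```bash
mkdir -p pics; cat > h.py <<'E'
import numpy as np, cv2
from bench import r
from scipy.spatial.transform import Rotation as R
from scipy.optimize import least_squares
def Rm(p):
    a=np.array(p["attitude"],float)
    if a.shape==(3,3): return a
    return R.from_rotvec(a).as_matrix() if a.size==3 else R.from_quat(a).as_matrix()
def ray(p,uv):
    q=cv2.undistortPoints(np.array([[uv]],float),np.array(p["intrinsics"]),np.array(p["dist"]))[0,0]
    d=Rm(p)@np.array([q[0],-q[1],-1.]); return np.array(p["eye"]),d/np.linalg.norm(d)
def proj(p,X):
    c=Rm(p).T@(np.array(X,float)-p["eye"]); c=c*[1,-1,-1]
    return cv2.projectPoints(c[None],np.zeros(3),np.zeros(3),np.array(p["intrinsics"]),np.array(p["dist"]))[0][0,0]
def tri(ps,uvs):
    A=0;b=0
    for p,uv in zip(ps,uvs):
        o,d=ray(p,uv);M=np.eye(3)-np.outer(d,d);A=A+M;b=b+M@o
    X=np.linalg.solve(A,b); return X,[np.linalg.norm(proj(p,X)-uv) for p,uv in zip(ps,uvs)]
def both():
    return [r.grab_frame("side"),r.grab_frame("top")]
E
python3 - <<'E'
from h import *
ps=both()
for p,n in zip(ps,("side","top")):
    cv2.imwrite(f"pics/{n}0.png",p["pixels"][:,:,::-1]); print(n,p["eye"],np.array(p["attitude"]).tolist())
for t in ["case","seam_top","keeper_home","seat_home","lever_hinge","lever_tip","bail","bail_bar","tab"]:
    L=[r.landmark_of(p,t) for p in ps]
    print(t,[[(np.round(x["point"],1).tolist(),round(x["conf"],2)) for x in l[:2]] for l in L])
    if all(L): X,e=tri(ps,[l[0]["point"] for l in L]); print("   ",X.round(4),np.round(e,1))
print(r.get_obs())
E
```

```text
side [0.40490508 0.46500482 0.58835648] [0.19029314777917708, -1.0450127251519017, -2.626618323135173]
top [0.45256566 0.02741485 0.81165574] [0.130530495585736, -0.11856046862497857, -1.5410714977009945]
case [[([265.6, 232.2], 0.75), ([249.6, 160.3], 0.64)], [([299.0, 213.5], 0.74)]]
    [ 0.5982  0.0021 -0.0006] [0. 0.]
seam_top [[([259.0, 165.4], 0.63)], [([302.4, 191.6], 0.56)]]
    [0.6011 0.0035 0.1545] [1.2 1.4]
keeper_home [[([245.5, 156.8], 0.84)], []]
seat_home [[([247.1, 159.9], 0.62)], [([301.1, 176.2], 0.71), ([304.4, 158.4], 0.61)]]
    [0.6193 0.0058 0.1623] [1.  1.1]
lever_hinge [[([293.3, 162.6], 0.91)], [([313.9, 217.7], 0.66), ([298.9, 211.8], 0.56)]]
    [ 0.5592 -0.0127  0.1603] [3.4 4.1]
lever_tip [[([275.9, 132.2], 0.84)], [([313.3, 197.3], 0.77), ([299.4, 211.7], 0.65)]]
    [ 0.5792 -0.0077  0.2138] [0.2 0.3]
bail [[([290.5, 157.4], 0.59), ([243.9, 121.5], 0.5)], [([313.3, 213.7], 0.84), ([300.9, 159.0], 0.2)]]
    [ 0.5629 -0.0113  0.1705] [3.3 3.8]
bail_bar [[([246.5, 119.3], 0.57)], [([303.6, 158.3], 0.65), ([300.9, 172.5], 0.47)]]
    [0.6188 0.0051 0.23
[... 158 characters left out ...]
ray([-1.40512684,  0.47699466,  0.02239492,  1.55539204, -0.01150138,
        1.10929683, -0.08309056]), 'qvel': array([-6.68380642e-04, -1.53284335e-04,  1.15549670e-03,  5.36095915e-04,
        4.66447545e-04, -9.25256210e-06,  1.95581283e-04]), 'tau': array([ 2.73390451e-04, -5.96332598e+01,  1.60681508e+00, -2.81548780e+01,
        1.25156570e-02,  1.81403495e-03, -1.13885068e-05]), 'tcp_pos': array([0.18249015, 0.64988605, 0.23131476]), 'orientation': array([-4.28704280e-01, -3.11218920e+00, -6.05698561e-05]), 'contact_force': array([ 1.03772831,  0.23919492, -0.07939194]), 'moment': array([ 0.01222038, -0.0171264 , -0.04350583]), 'gripper_force': 0.0, 'grip_width': 0.08579567935285183}
```

```bash
python3 - <<'E'
import cv2
a=cv2.imread("pics/side0.png");b=cv2.imread("pics/top0.png")
a=cv2.resize(a[70:280,120:400],None,fx=2,fy=2,interpolation=cv2.INTER_CUBIC)
cv2.imwrite("pics/s0c.png",cv2.resize(cv2.imread("pics/side0.png")[70:270,130:396],(798,600),interpolation=cv2.INTER_CUBIC))
cv2.imwrite("pics/t0c.png",cv2.resize(b[90:290,170:436],(798,600),interpolation=cv2.INTER_CUBIC))
E
```

```text
(no output)
```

View pics/s0c.png

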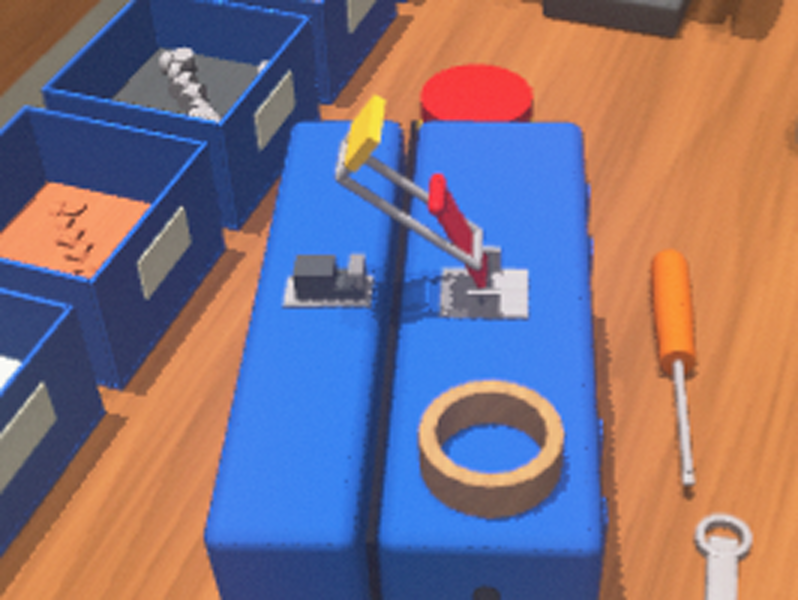

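View pics/t0c.png

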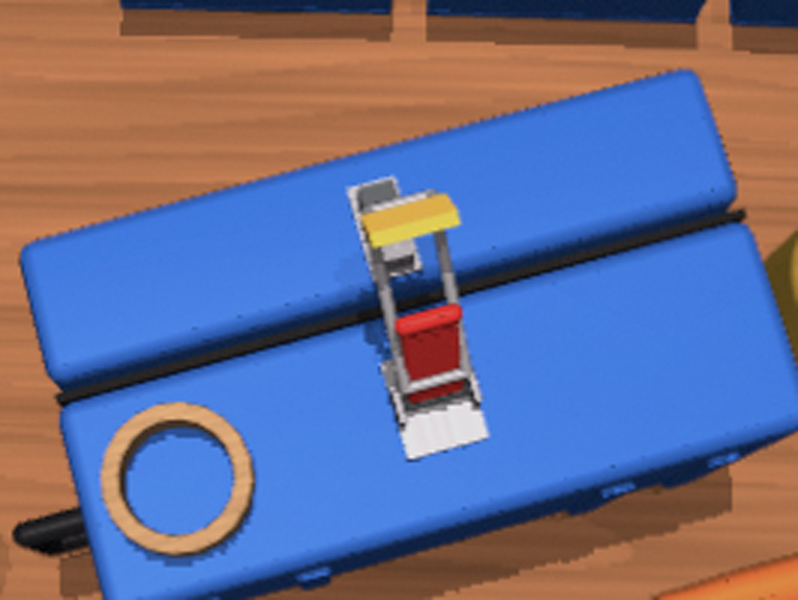

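Side crop: raised bail with the yellow tab (~366,133), red lever (hinge ~490,278, tip ~437,186), keeper on lid (lip ~357,262, land ~315,275). Top crop: seam runs (62,405)→(745,225), keeper from ~(375,190) to ~(403,265). The tape roll on the base half is well clear. Next I fit the whole mechanism.

```bash
cat >> h.py <<'E'
def mech(q):
    """case x,y,yaw,lever th,bail elev,lid open d(top) -> dict of world points; case-frame fn"""
    x,y,w,th,e,d=q
    T=lambda p:np.array([x+np.cos(w)*p[0]-np.sin(w)*p[1],y+np.sin(w)*p[0]+np.cos(w)*p[1],p[2]])
    h=np.array([-.045,0,.162]); u=np.array([-np.cos(th),0,np.sin(th)])
    b=h+.018*u; ex=np.array([np.cos(e),0,np.sin(e)]); ez=np.array([-np.sin(e),0,np.cos(e)])
    bar=b+.081*ex
    return T,dict(lever_hinge=h,lever_tip=h+.055*u,bail=b,bail_bar=bar,tab=bar+.019*ez)
def lid(p,d):
    a=d/.138; p=np.array(p,float); c=np.array([0,p[1],.012]); v=p-c
    return c+np.array([v[0]*np.cos(a)+v[2]*np.sin(a),0,v[2]*np.cos(a)-v[0]*np.sin(a)])
E
python3 - <<'E'
from h import *
ps=both()
obs=[]
S=lambda u,v:(130+u/3,70+v/3)
Tp=lambda u,v:(170+u/3,90+v/3)
for n in ["lever_hinge","lever_tip","bail_bar","tab"]:
    for i,p in enumerate(ps):
        l=r.landmark_of(p,n)
        if l: obs.append((i,n,l[0]["point"],1.))
for i,pt,uv in [(1,[-.002,.16,.15],Tp(62,405)),(1,[-.002,-.16,.15],Tp(745,225)),(0,[-.002,-.16,.15],S(420,122)),(0,[-.002,.16,.15],S(382,548))]:
    obs.append((i,pt,uv,.6))
# lid outer top corners-ish: lid points
for i,pt,uv in [(1,[.07,.16,.15],Tp(22,250)),(1,[.07,-.16,.15],Tp(690,70)),(0,[.07,.16,.15],S(207,545)),(0,[.07,-.16,.15],S(290,122))]:
    obs.append((i,("lid",pt),uv,.5))
# keeper corners
for i,pt,uv in [(0,[.0105,.008,.1685],S(365,256)),(0,[.0455,.008,.1685],S(295,258)),(1,[.0455,.0,.1685],Tp(377,186))]:
    obs.append((i,("lid",pt),uv,.7))
def f(q,full=False):
    T,m=mech(q);o=[]
    for i,n,uv,w in obs:
        P=m[n] if isinstance(n,str) else (lid(n[1],q[5]) if isinstance(n,tuple) else np.array(n))
        o.append((proj(ps[i],T(P))-uv)*w)
    return np.array(o) if full else np.concatenate(o)
s=least_squares(f,[.6,0,.25,2.,.6,.01],loss="soft_l1")
print(s.x.round(4))
for o,e in zip(obs,f(s.x,True)): print(o[0],o[1],e.round(1))
J=s.jac; print("sd",np.sqrt(np.diag(np.linalg.inv(J.T@J))).round(4))
T,m=mech(s.x)
for k in m: print(k,"case",m[k].round(4),"world",T(m[k]).round(4))
np.save("q.npy",s.x)
for i,n in enumerate("st"):
    im=ps[i]["pixels"][:,:,::-1].copy(); im=cv2.resize(im,None,fx=4,fy=4,interpolation=cv2.INTER_CUBIC)
    for k in m: u=proj(ps[i],T(m[k])); cv2.circle(im,tuple(np.int32(u*4+2)),3,(0,255,0),1)
    for a in (.0105,.018,.0255,.0455):
        for y in (-.008,.008): u=proj(ps[i],T(lid([a,y,.1685],s.x[5]))); cv2.circle(im,tuple(np.int32(u*4+2)),2,(255,0,255),-1)
    c=(4*np.array([(265,145),(308,185)][i])).astype(int); cv2.imwrite(f"pics/fit{n}.png",im[c[1]-200:c[1]+200,c[0]-200:c[0]+200])
cv2.imwrite("pics/fit.png",np.hstack([cv2.imread("pics/fits.png"),cv2.imread("pics/fitt.png")]))
E
```

```text
[ 5.9830e-01 -1.2000e-03  2.9910e-01  2.0145e+00  6.9820e-01  4.6000e-03]
0 lever_hinge [-2.4  1. ]
1 lever_hinge [2.  4.1]
0 lever_tip [-1.5  0.6]
1 lever_tip [0.3 4.7]
0 bail_bar [-0.5  0.3]
1 bail_bar [ 0.2 -0.1]
0 tab [-2.3 -2.3]
1 tab [-0.1  3.4]
1 [-0.002, 0.16, 0.15] [-2.   1.4]
1 [-0.002, -0.16, 0.15] [ 1.7 -1.1]
0 [-0.002, -0.16, 0.15] [-0.1 -2.2]
0 [-0.002, 0.16, 0.15] [-0.3 -1.9]
1 ('lid', [0.07, 0.16, 0.15]) [-1.7 -0.3]
1 ('lid', [0.07, -0.16, 0.15]) [ 1.5 -1. ]
0 ('lid', [0.07, 0.16, 0.15]) [-0.9 -1.2]
0 ('lid', [0.07, -0.16, 0.15]) [ 0.2 -1.6]
0 ('lid', [0.0105, 0.008, 0.1685]) [0.  3.6]
0 ('lid', [0.0455, 0.008, 0.1685]) [-0.   3.3]
1 ('lid', [0.0455, 0.0, 0.1685]) [-0.3  1. ]
sd [0.0011 0.0008 0.0072 0.0556 0.0235 0.0016]
lever_hinge case [-0.045  0.     0.162] world [ 0.5553 -0.0145  0.162 ]
lever_tip case [-0.0214  0.      0.2117] world [ 0.5779 -0.0075  0.2117]
bail case [-0.0373  0.      0.1783] world [ 0.5627 -0.0122  0.1783]
bail_bar case [0.0248 0.     0.2303] world [0.622  0.0061 0.2303]
tab case [0.0126 0.     0.2449] world [0.6103 0.0025 0.2449]
```

View pics/fit.png

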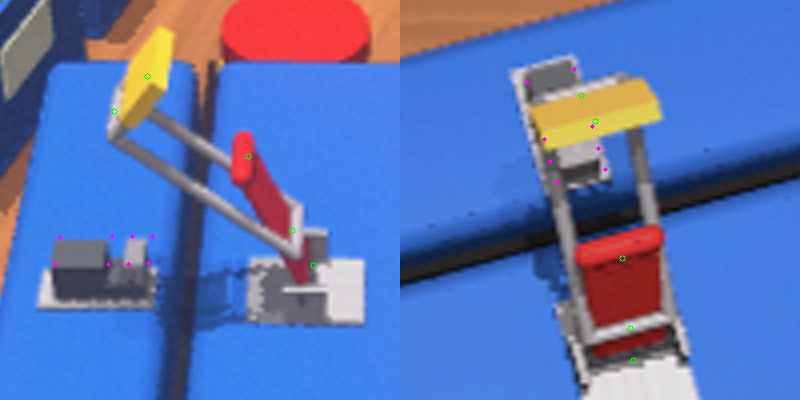

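Keeper face top edge: side zoom front-left (52,268), front mouth edges (106,266)/(123,266), lip end (148,268). My earlier keeper picks were on its back edge, so I'll refit with those corrected, soft weights on rounded corners and per-view bias.

```bash
python3 - <<'E'
from h import *
ps=both(); obs=[]
S=lambda u,v:(130+u/3,70+v/3); Tp=lambda u,v:(170+u/3,90+v/3)
Sz=lambda u,v:(215+u/4-.5,95+v/4-.5); Tz=lambda u,v:(258+(u-400)/4-.5,135+v/4-.5)
for n in ["lever_hinge","lever_tip","bail_bar","tab"]:
    for i,p in enumerate(ps):
        l=r.landmark_of(p,n)
        if l: obs.append((i,n,l[0]["point"],.7))
for i,pt,uv in [(1,[-.002,.16,.15],Tp(62,405)),(1,[-.002,-.16,.15],Tp(745,225)),(0,[-.002,-.16,.15],S(420,122)),(0,[-.002,.16,.15],S(382,548))]:
    obs.append((i,pt,uv,.4))
for i,pt,uv in [(0,[.0105,.008],Sz(148,267)),(0,[.0455,.008],Sz(52,268)),(0,[.0255,.008],Sz(106,267)),(0,[.018,.008],Sz(123,267)),
   (1,[.0455,.008],Tz(527,75)),(1,[.0455,-.008],Tz(573,60)),(1,[.0105,-.008],Tz(603,160))]:
    obs.append((i,("lid",pt+[.1685]),uv,1))
for y,uv in ((.017,Sz(148,90)),(-.017,Sz(168,50))): pass
def f(q,full=False):
    T,m=mech(q[:6]);o=[]
    for i,n,uv,w in obs:
        P=m[n] if isinstance(n,str) else (lid(n[1],q[5]) if isinstance(n,tuple) else np.array(n))
        o.append((proj(ps[i],T(P))+q[6+2*i:8+2*i]-uv)*w)
    return np.array(o) if full else np.concatenate(o+[q[6:]/1.5])
s=least_squares(f,[.6,0,.25,2.,.6,.01,0,0,0,0],loss="soft_l1",x_scale=[.01,.01,.01,.1,.1,.01,1,1,1,1])
print(s.x.round(4))
for o,e in zip(obs,f(s.x,True)): print(o[0],o[1],(e/o[3]).round(1))
J=s.jac; print("sd",np.sqrt(np.diag(np.linalg.inv(J.T@J))).round(4))
T,m=mech(s.x[:6])
for k in m: print(k,"case",m[k].round(4),"world",T(m[k]).round(4))
print("mouth case",lid([.02175,0,.1685],s.x[5]))
np.save("q.npy",s.x)
o=r.get_obs(); Rt=R.from_rotvec(o["orientation"]).as_matrix(); print(Rt.round(3))
w=s.x[2]
for sg in (1,-1):
    Y=sg*np.array([-np.sin(w),np.cos(w),0]);Z=np.array([0,0,-1.]);X=np.cross(Y,Z)
    print(sg,R.from_matrix(Rt.T@np.column_stack([X,Y,Z])).as_rotvec(degrees=True)/90)
print(Rt.T@(T(m["tab"])+[0,0,.08]-o["tcp_pos"])/.25)
E
```

```text
[ 6.013e-01 -1.000e-04  3.045e-01  1.998e+00  7.435e-01  3.700e-03
  7.451e-01  8.026e-01  2.323e-01 -6.628e-01]
0 lever_hinge [2.8 2.4]
1 lever_hinge [0.1 2.5]
0 lever_tip [ 0.4 -1.6]
1 lever_tip [-2.4 -0.1]
0 bail_bar [-0.8  0. ]
1 bail_bar [ 1.3 -1.9]
0 tab [-1.1 -0.6]
1 tab [1.5 1.9]
1 [-0.002, 0.16, 0.15] [-3.6  0.1]
1 [-0.002, -0.16, 0.15] [ 2.  -5.3]
0 [-0.002, -0.16, 0.15] [-1.7 -2.9]
0 [-0.002, 0.16, 0.15] [-1.6 -2.3]
0 ('lid', [0.0105, 0.008, 0.1685]) [-0.5  0.1]
0 ('lid', [0.0455, 0.008, 0.1685]) [0. 0.]
0 ('lid', [0.0255, 0.008, 0.1685]) [-0.1  0.2]
0 ('lid', [0.018, 0.008, 0.1685]) [0.7 0.1]
1 ('lid', [0.0455, 0.008, 0.1685]) [-0.5 -0.3]
1 ('lid', [0.0455, -0.008, 0.1685]) [-0.1  0.1]
1 ('lid', [0.0105, -0.008, 0.1685]) [0.1 0.2]
sd [0.0025 0.0019 0.0131 0.0498 0.0264 0.0018 1.1987 0.9022 1.3636 1.3561]
lever_hinge case [-0.045  0.     0.162] world [ 0.5583 -0.0136  0.162 ]
lever_tip case [-0.0222  0.      0.2121] world [ 0.5801 -0.0068  0.2121]
bail case [-0.0375  0.      0.1784] world [ 0.5654 -0.0113  0.1784]
bail_bar case [0.0221 0.     0.2332] world [0.6223 0.0065 0.2332]
tab case [0.0092 0.     0.2472] world [0.6101 0.0027 0.2472]
mouth case [0.02594735 0.         0.16785906]
[[-0.963  0.27  -0.   ]
 [ 0.27   0.963  0.   ]
 [ 0.     0.    -1.   ]]
1 [ 2.21534079e-05 -1.77382166e-06 -3.68187609e-01]
-1 [-2.33893103e-06 -2.92111064e-05  1.63181239e+00]
[-2.34655562 -2.02989985 -0.3836285 ]
```

>>> apply_moves(rows=[[0,0,-0.22,0,0,-0.1],[0,0,-0.44,0,0,-0.2],[-0.16,-0.13,-0.58,0,0,-0.3],[-0.34,-0.28,-0.66,0,0,-0.368],[-0.5,-0.43,-0.66,0,0,-0.368]], claw=1, newtons=20)

```text
clock: 2.62
tcp_pos: [0.2755, 0.5116, 0.3986]
orientation: [-0.476, 3.103, 0.005]
contact_force: [1.1, 0.4, -0.7]
grip_width: 0.0858
gripper_force: 0.0
```

```bash
cat >> h.py <<'E'
def st(w=None):
    o=r.get_obs(); q=np.load("q.npy"); Rt=R.from_rotvec(o["orientation"]).as_matrix()
    w=q[2]; C=np.array([[np.cos(w),np.sin(w),0],[-np.sin(w),np.cos(w),0],[0,0,1]])
    pc=C@(o["tcp_pos"]-[q[0],q[1],0]); 
    print("t",round(o["clock"],2),"tcp case mm",(pc*1000).round(1),"F case",(C@o["contact_force"]).round(1),"grip",round(o["grip_width"]*1000,1),round(o["gripper_force"],1))
    return o,Rt,C,pc
E
python3 - <<'E'
from h import *
o,Rt,C,pc=st()
print(o["tcp_pos"],(Rt.T@C.T).round(3))
T,m=mech(np.load("q.npy")[:6])
print((Rt.T@(T(m["tab"])+[0,0,.1]-o["tcp_pos"])/.25).round(3))
E
```

```text
t 2.62 tcp case mm [-157.3  585.9  398.6] F case [ 1.2  0.1 -0.7] grip 85.8 0.0
[0.27548983 0.5116438  0.39859882] [[-1.    -0.    -0.003]
 [-0.     1.     0.003]
 [ 0.003  0.003 -1.   ]]
[-0.665 -2.344  0.2  ]
```

>>> apply_moves(rows=[[-0.06,-0.2,0,0,0,0],[-0.12,-0.4,0,0,0,0],[-0.18,-0.6,0,0,0,0],[-0.24,-0.8,0,0,0,0],[-0.3,-1,0,0,0,0]])

```text
clock: 3.25
tcp_pos: [0.421, 0.2949, 0.3966]
orientation: [-0.476, 3.105, 0.001]
contact_force: [0.3, 0.4, -0.0]
grip_width: 0.0854
gripper_force: 0.0
```

>>> apply_moves(rows=[[-0.06,-0.2,0,0,0,0],[-0.12,-0.4,0,0,0,0],[-0.18,-0.6,0,0,0,0],[-0.24,-0.8,0,0,0,0],[-0.28,-1,0,0,0,0]])

```text
clock: 3.88
tcp_pos: [0.5627, 0.0776, 0.3964]
orientation: [-0.476, 3.105, 0.0]
contact_force: [1.9, 0.5, -0.8]
grip_width: 0.0853
gripper_force: 0.0
```

```bash
python3 - <<'E'
from h import *
o,Rt,C,pc=st()
T,m=mech(np.load("q.npy")[:6])
print((Rt.T@(T(m["tab"])+[0,0,.1]-o["tcp_pos"])/.25).round(3))
E
```

```text
t 3.88 tcp case mm [-13.5  85.7 396.4] F case [ 1.9 -0.1 -0.8] grip 85.3 0.0
[-0.091 -0.343  0.197]
```

>>> apply_moves(rows=[[-0.05,-0.17,0,0,0,0],[-0.08,-0.3,0,0,0,0],[-0.08,-0.3,0,0,0,0],[-0.08,-0.3,0,0,0,0]])

```text
clock: 4.38
tcp_pos: [0.6032, 0.0144, 0.3962]
orientation: [0.477, -3.105, -0.001]
contact_force: [-0.1, 0.7, -0.3]
grip_width: 0.0855
gripper_force: 0.0
```

```bash
python3 - <<'E'
from h import *
o,Rt,C,pc=st()
ps=both()
for n in ["lever_hinge","lever_tip","bail_bar","tab"]:
    L=[r.landmark_of(p,n) for p in ps]
    print(n,[[(np.round(x["point"],1).tolist(),round(x["conf"],2)) for x in l[:1]] for l in L])
ims=[]
q=np.load("q.npy"); T,m=mech(q[:6])
for i,c in ((0,(265,145)),(1,(308,185))):
    im=cv2.resize(ps[i]["pixels"][:,:,::-1],None,fx=4,fy=4,interpolation=cv2.INTER_CUBIC)
    for P in [o["tcp_pos"],T(m["tab"])]: u=proj(ps[i],P); cv2.circle(im,tuple(np.int32(u*4+2)),3,(0,255,0),1)
    x0,y0=4*c[0]-200,4*c[1]-300; ims.append(im[y0:y0+560,x0:x0+400])
cv2.imwrite("pics/a1.png",np.hstack(ims))
E
```

```text
t 4.38 tcp case mm [  6.2  13.2 396.2] F case [ 0.1  0.7 -0.3] grip 85.5 0.0
lever_hinge [[([291.7, 160.4], 0.57)], [([313.8, 216.3], 0.71)]]
lever_tip [[([277.2, 133.7], 0.65)], []]
bail_bar [[([246.5, 119.0], 0.77)], [([302.6, 158.6], 0.59)]]
tab [[([253.3, 117.6], 0.69)], [([306.2, 163.0], 0.93)]]
```

View pics/a1.png

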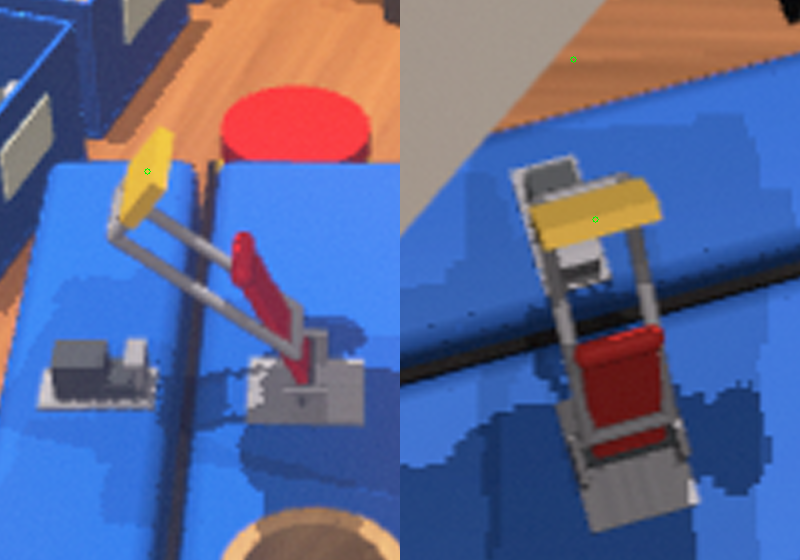

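The model points fall on the tab centre in both views (side (147,171), top (595,218)), so I'll descend over the tab.

>>> apply_moves(rows=[[-0.012,-0.053,0.15,0,0,0],[-0.012,-0.053,0.32,0,0,0],[-0.012,-0.053,0.48,0,0,0],[-0.012,-0.053,0.6,0,0,0],[-0.012,-0.053,0.668,0,0,0]])

```text
clock: 5.5
tcp_pos: [0.6096, 0.0018, 0.2277]
orientation: [0.476, -3.103, -0.0]
contact_force: [0.3, -0.5, 0.5]
grip_width: 0.0854
gripper_force: 0.0
```

>>> apply_moves(rows=[[0,0,0,0,0,0]])

```text
clock: 5.62
tcp_pos: [0.6099, 0.0017, 0.2286]
orientation: [0.476, -3.104, 0.0]
contact_force: [0.5, 0.2, 0.6]
grip_width: 0.0852
gripper_force: 0.0
```

```bash
python3 - <<'E'
from h import *
o,Rt,C,pc=st()
ps=both()
ims=[]
q=np.load("q.npy"); T,m=mech(q[:6])
for i,c in ((0,(265,145)),(1,(308,185))):
    im=cv2.resize(ps[i]["pixels"][:,:,::-1],None,fx=4,fy=4,interpolation=cv2.INTER_CUBIC)
    x0,y0=4*c[0]-200,4*c[1]-300; ims.append(im[y0:y0+560,x0:x0+400])
cv2.imwrite("pics/a2.png",np.hstack(ims))
E
```

```text
t 5.62 tcp case mm [  8.7  -0.9 228.6] F case [0.5 0.  0.6] grip 85.2 0.0
```

View pics/a2.png

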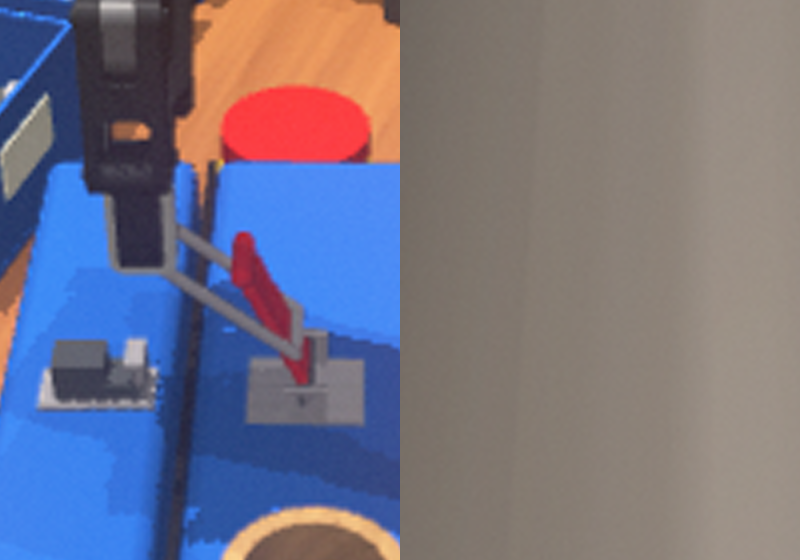

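The near finger (tip ~(140,268)) stands in front of the tab and hides it, as expected. I'll close the gripper gently.

>>> apply_moves(rows=[[0,0,0,0,0,0],[0,0,0,0,0,0],[0,0,0,0,0,0],[0,0,0,0,0,0],[0,0,0,0,0,0]], claw=0.2, newtons=30)

```text
clock: 6.35
tcp_pos: [0.6107, 0.0022, 0.2297]
orientation: [-0.477, 3.104, 0.001]
contact_force: [0.2, 2.2, 2.3]
grip_width: 0.033
gripper_force: 31.0
```

>>> apply_moves(rows=[[0,0,0,0,0,0],[0,0,0,0,0,0],[0,0,0,0,0,0]])

```text
clock: 6.72
tcp_pos: [0.6108, 0.0021, 0.2296]
orientation: [-0.476, 3.104, 0.001]
contact_force: [2.1, 3.8, 4.1]
grip_width: 0.0331
gripper_force: 31.2
```

```bash
python3 - <<'E'
from h import *
o,Rt,C,pc=st()
p=r.grab_frame("side")
for n in ["lever_tip","tab","bail_bar"]: print(n,[(np.round(x["point"],1).tolist(),round(x["conf"],2)) for x in r.landmark_of(p,n)[:1]])
im=cv2.resize(p["pixels"][:,:,::-1],None,fx=4,fy=4,interpolation=cv2.INTER_CUBIC)
cv2.imwrite("pics/a3.png",im[260:820,860:1260])
E
```

```text
t 6.72 tcp case mm [  9.7  -0.7 229.6] F case [3.1 3.  4.1] grip 33.1 31.2
lever_tip [([278.8, 132.7], 0.9)]
tab []
bail_bar [([242.9, 120.2], 0.78)]
```

View pics/a3.png

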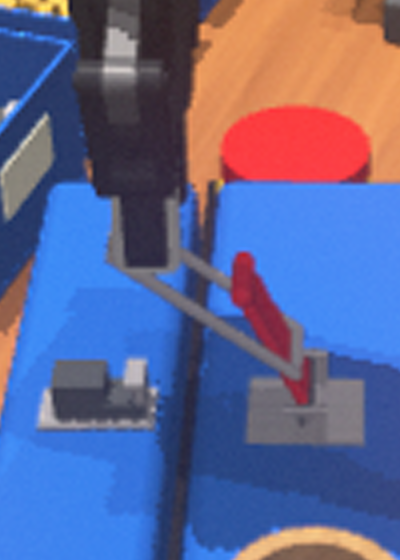

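```bash
cat >> h.py <<'E'
def tabof(th,e): m=mech([0,0,0,th,e,0])[1]; return m["tab"][[0,2]]*1e3,m["bail_bar"][[0,2]]*1e3
def ik(bar=None,tab=None,th0=1.8):
    t=np.array(bar if tab is None else tab,float); k=1 if tab is None else 0
    s=least_squares(lambda v:tabof(*v)[k]-t,[th0,0.]); return s.x,tabof(*s.x)
E
python3 - <<'E'
from h import *
t0,_=tabof(1.998,.7435)
g,_=ik(bar=(40,177)); print(g)
for s in np.linspace(0,1,11)[1:]:
    t,b=tabof(1.998+s*(g[0]-1.998),.7435+s*(g[1]-.7435)); d=(t-t0)/250
    print([round(-d[0],3),0,round(-d[1],3)],b.round(1))
for b in [(40,170.5),(26,170),(26,164),(23,162)]: v,(t,_)=ik(bar=b); print(b,v.round(2),t.round(1))
E
```

```text
[ 1.79716121 -0.031373  ]
[np.float64(-0.019), 0, np.float64(0.015)] [ 25.8 228.6]
[np.float64(-0.038), 0, np.float64(0.031)] [ 29.2 223.6]
[np.float64(-0.054), 0, np.float64(0.049)] [ 32.1 218.4]
[np.float64(-0.07), 0, np.float64(0.068)] [ 34.6 213. ]
[np.float64(-0.083), 0, np.float64(0.088)] [ 36.7 207.3]
[np.float64(-0.095), 0, np.float64(0.11)] [ 38.3 201.4]
[np.float64(-0.106), 0, np.float64(0.133)] [ 39.5 195.4]
[np.float64(-0.114), 0, np.float64(0.156)] [ 40.1 189.4]
[np.float64(-0.121), 0, np.float64(0.18)] [ 40.3 183.2]
[np.float64(-0.125), 0, np.float64(0.205)] [ 40. 177.]
(40, 170.5) [ 1.82 -0.11] [ 42.1 189.4]
(26, 170) [ 1.   -0.09] [ 27.7 188.9]
(26, 164) [ 1.06 -0.17] [ 29.2 182.7]
(23, 162) [ 0.85 -0.17] [ 26.2 180.7]
```

>>> apply_moves(rows=[[-0.019,0,0.015,0,0,0],[-0.038,0,0.031,0,0,0],[-0.054,0,0.049,0,0,0],[-0.07,0,0.068,0,0,0],[-0.083,0,0.088,0,0,0]])

```text
clock: 7.55
tcp_pos: [0.6297, 0.008, 0.2069]
orientation: [0.476, -3.104, -0.0]
contact_force: [0.3, 3.4, 4.7]
grip_width: 0.033
gripper_force: 31.9
```

>>> apply_moves(rows=[[-0.012,0,0.022,0,0,0],[-0.023,0,0.045,0,0,0],[-0.031,0,0.068,0,0,0],[-0.038,0,0.092,0,0,0],[-0.042,0,0.112,0,0,0]])

```text
clock: 8.18
tcp_pos: [0.6403, 0.0112, 0.1789]
orientation: [-0.476, 3.105, 0.0]
contact_force: [1.5, 4.4, 3.7]
grip_width: 0.0334
gripper_force: 32.4
```

>>> apply_moves(rows=[[0,0,0,0,0,0]])

```text
clock: 8.3
tcp_pos: [0.6402, 0.0111, 0.1789]
orientation: [0.476, -3.105, 0.0]
contact_force: [1.2, 4.0, 3.0]
grip_width: 0.0332
gripper_force: 32.3
```

```bash
python3 - <<'E'
from h import *
o,Rt,C,pc=st()
p,p2=both()
for n in ["lever_tip","tab","bail_bar"]: print(n,[[(np.round(x["point"],1).tolist(),round(x["conf"],2)) for x in r.landmark_of(P,n)[:1]] for P in (p,p2)])
im=cv2.resize(p["pixels"][:,:,::-1],None,fx=4,fy=4,interpolation=cv2.INTER_CUBIC)
q=np.load("q.npy"); tc=pc[[0,2]]*1e3+[-.5,17.6]
v,(t,b)=ik(tab=tc); print(v,b)
T,m=mech([*q[:3],*v,q[5]])
for k in m: u=proj(p,T(m[k]))+q[6:8]; cv2.circle(im,tuple(np.int32(u*4+2)),3,(0,255,0),1)
cv2.imwrite("pics/a4.png",im[260:820,860:1260])
E
```

```text
t 8.3 tcp case mm [ 40.5  -1.  178.9] F case [2.4 3.5 3. ] grip 33.2 32.3
lever_tip [[([274.4, 135.1], 0.79)], []]
tab [[([233.0, 145.0], 0.53)], []]
bail_bar [[([233.9, 149.9], 0.54)], []]
[ 1.7671989  -0.02666893] [ 39.48375885 177.49402127]
```

View pics/a4.png

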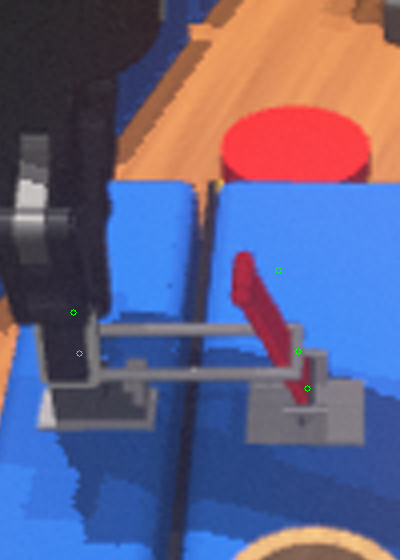

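Bail is level now and the lever has hardly moved (tip ~(245,265)); the bar is hidden behind the finger above the land. Lowering by feel.

>>> apply_moves(rows=[[0,0,0.008,0,0,0],[0,0,0.014,0,0,0],[0,0,0.016,0,0,0],[0,0,0.016,0,0,0]])

```text
clock: 9.2
tcp_pos: [0.6406, 0.0112, 0.1755]
orientation: [-0.476, 3.104, 0.0]
contact_force: [2.4, 5.2, 3.6]
grip_width: 0.0337
gripper_force: 32.5
```

>>> apply_moves(rows=[[0,0,0.004,0,0,0],[0,0,0.004,0,0,0]])

```text
clock: 9.45
tcp_pos: [0.6407, 0.0113, 0.1745]
orientation: [-0.476, 3.104, 0.0]
contact_force: [2.4, 4.9, 3.7]
grip_width: 0.0332
gripper_force: 32.5
```

>>> apply_moves(rows=[[0,0,0.004,0,0,0],[0,0,0.004,0,0,0]])

```text
clock: 9.7
tcp_pos: [0.6408, 0.0113, 0.1736]
orientation: [-0.476, 3.104, 0.0]
contact_force: [3.3, 4.3, 3.9]
grip_width: 0.0329
gripper_force: 32.5
```

>>> apply_moves(rows=[[0,0,0.004,0,0,0],[0,0,0.004,0,0,0]])

```text
clock: 9.95
tcp_pos: [0.6409, 0.0113, 0.1726]
orientation: [-0.476, 3.104, 0.0]
contact_force: [3.1, 5.1, 3.8]
grip_width: 0.0333
gripper_force: 32.5
```

>>> apply_moves(rows=[[0,0,0.004,0,0,0],[0,0,0.004,0,0,0]])

```text
clock: 10.2
tcp_pos: [0.6409, 0.0113, 0.1716]
orientation: [-0.476, 3.104, 0.0]
contact_force: [3.2, 5.1, 3.7]
grip_width: 0.0333
gripper_force: 32.5
```

>>> apply_moves(rows=[[0,0,0.004,0,0,0],[0,0,0.004,0,0,0]])

```text
clock: 10.45
tcp_pos: [0.6409, 0.0114, 0.1709]
orientation: [-0.476, 3.103, 0.0]
contact_force: [1.9, 4.7, 5.8]
grip_width: 0.0331
gripper_force: 32.7
```

>>> apply_moves(rows=[[0.008,0,0.001,0,0,0],[0.016,0,0.001,0,0,0],[0.016,0,0.001,0,0,0]])

```text
clock: 10.82
tcp_pos: [0.6376, 0.0103, 0.171]
orientation: [-0.476, 3.102, 0.0]
contact_force: [2.9, 5.1, 6.8]
grip_width: 0.033
gripper_force: 32.7
```

>>> apply_moves(rows=[[0.008,0,0,0,0,0],[0.016,0,0,0,0,0],[0.016,0,0,0,0,0]])

```text
clock: 11.2
tcp_pos: [0.6338, 0.0092, 0.1711]
orientation: [-0.476, 3.102, 0.001]
contact_force: [2.9, 5.8, 6.9]
grip_width: 0.0332
gripper_force: 32.8
```

>>> apply_moves(rows=[[0.006,0,0,0,0,0],[0.008,0,0,0,0,0]])

```text
clock: 11.45
tcp_pos: [0.631, 0.0084, 0.1704]
orientation: [-0.476, 3.104, 0.0]
contact_force: [1.2, 3.7, 2.0]
grip_width: 0.0329
gripper_force: 32.5
```

>>> apply_moves(rows=[[0.006,0,0,0,0,0],[0.008,0,0,0,0,0]])

```text
clock: 11.7
tcp_pos: [0.6281, 0.0074, 0.1697]
orientation: [0.476, -3.104, -0.0]
contact_force: [1.0, 4.1, 1.0]
grip_width: 0.0334
gripper_force: 32.4
```

>>> apply_moves(rows=[[0.006,0,0,0,0,0],[0.006,0,0,0,0,0]])

```text
clock: 11.95
tcp_pos: [0.6275, 0.0073, 0.1699]
orientation: [-0.476, 3.105, 0.0]
contact_force: [2.1, 4.2, 1.5]
grip_width: 0.0331
gripper_force: 32.3
```

>>> apply_moves(rows=[[0,0,0.004,0,0,0],[0,0,0.006,0,0,0]])

```text
clock: 12.2
tcp_pos: [0.6277, 0.0073, 0.1691]
orientation: [-0.476, 3.104, 0.001]
contact_force: [2.1, 5.3, 6.3]
grip_width: 0.0337
gripper_force: 32.8
```

>>> apply_moves(rows=[[0,0,0.004,0,0,0],[0,0,0.006,0,0,0]])

```text
clock: 12.45
tcp_pos: [0.628, 0.0074, 0.168]
orientation: [-0.476, 3.103, 0.001]
contact_force: [2.0, 6.1, 7.9]
grip_width: 0.0335
gripper_force: 32.9
```

```bash
python3 - <<'E'
from h import *
o,Rt,C,pc=st()
p=r.grab_frame("side")
for n in ["lever_tip","tab","bail_bar","bail"]: print(n,[(np.round(x["point"],1).tolist(),round(x["conf"],2)) for x in r.landmark_of(p,n)[:1]])
im=cv2.resize(p["pixels"][:,:,::-1],None,fx=5,fy=5,interpolation=cv2.INTER_CUBIC)
cv2.imwrite("pics/a5.png",im[460:1020,1040:1640])
E
```

```text
t 12.45 tcp case mm [ 27.7  -0.9 168. ] F case [3.7 5.2 7.9] grip 33.5 32.9
lever_tip [([310.1, 133.4], 0.63)]
tab [([243.9, 150.0], 0.79)]
bail_bar [([243.2, 155.0], 0.67)]
bail [([297.2, 156.6], 0.8)]
```

View pics/a5.png

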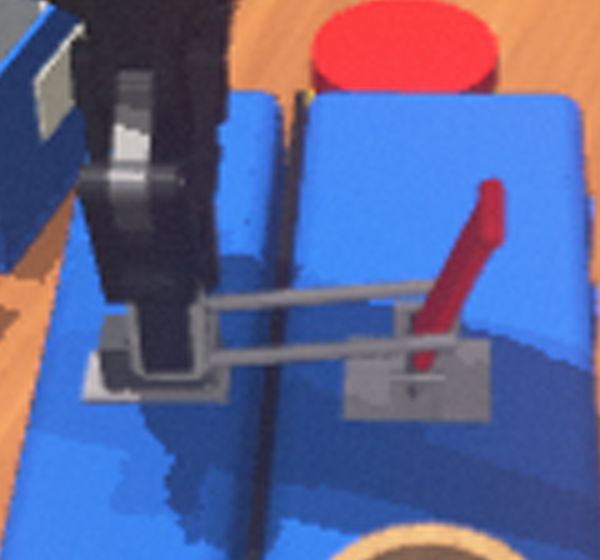

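The lever is near 1.1 rad and the bar is partly down (about 3 mm below land level), probably touching the lip's edge. I'll ease it back +x about 1 mm at a time.

>>> apply_moves(rows=[[-0.005,0,0,0,0,0],[-0.005,0,0,0,0,0]])

```text
clock: 12.95
tcp_pos: [0.6281, 0.0074, 0.1675]
orientation: [0.476, -3.105, -0.001]
contact_force: [-0.4, 4.9, 6.8]
grip_width: 0.033
gripper_force: 32.8
```

>>> apply_moves(rows=[[-0.005,0,0,0,0,0],[-0.005,0,0,0,0,0]])

```text
clock: 13.2
tcp_pos: [0.6284, 0.0074, 0.1667]
orientation: [0.475, -3.103, -0.0]
contact_force: [-3.3, 4.1, 4.9]
grip_width: 0.033
gripper_force: 32.7
```

>>> apply_moves(rows=[[0,0,0.004,0,0,0],[0,0,0.006,0,0,0],[0,0,0.006,0,0,0]])

```text
clock: 13.58
tcp_pos: [0.6286, 0.0075, 0.165]
orientation: [0.475, -3.103, -0.0]
contact_force: [-3.3, 3.8, 2.2]
grip_width: 0.0333
gripper_force: 32.5
```

>>> apply_moves(rows=[[0,0,0.004,0,0,0],[0,0,0.006,0,0,0],[0,0,0.006,0,0,0]])

```text
clock: 13.95
tcp_pos: [0.6287, 0.0075, 0.1635]
orientation: [0.476, -3.103, -0.0]
contact_force: [-3.1, 3.8, 3.3]
grip_width: 0.0332
gripper_force: 32.5
```

>>> apply_moves(rows=[[0,0,0.004,0,0,0],[0,0,0.006,0,0,0],[0,0,0.006,0,0,0]])

```text
clock: 14.32
tcp_pos: [0.6288, 0.0076, 0.1621]
orientation: [0.476, -3.104, -0.0]
contact_force: [-3.0, 4.6, 2.9]
grip_width: 0.033
gripper_force: 32.6
```

>>> apply_moves(rows=[[0,0,0.004,0,0,0],[0,0,0.004,0,0,0]])

```text
clock: 14.58
tcp_pos: [0.629, 0.0077, 0.1618]
orientation: [0.476, -3.104, -0.001]
contact_force: [-5.2, 4.6, 7.6]
grip_width: 0.0329
gripper_force: 33.0
```

>>> apply_moves(rows=[[0.004,0,-0.001,0,0,0],[0.008,0,-0.002,0,0,0]])

```text
clock: 14.82
tcp_pos: [0.6283, 0.0074, 0.1622]
orientation: [-0.476, 3.104, 0.0]
contact_force: [0.3, 4.8, 2.6]
grip_width: 0.0333
gripper_force: 32.5
```

>>> apply_moves(rows=[[0.004,0,0,0,0,0],[0.008,0,0,0,0,0]])

```text
clock: 15.08
tcp_pos: [0.6265, 0.0069, 0.1622]
orientation: [-0.476, 3.104, 0.0]
contact_force: [1.3, 5.9, 1.7]
grip_width: 0.033
gripper_force: 32.5
```

>>> apply_moves(rows=[[0.004,0,0,0,0,0],[0.008,0,0,0,0,0]])

```text
clock: 15.32
tcp_pos: [0.6256, 0.0067, 0.1623]
orientation: [-0.476, 3.101, -0.0]
contact_force: [6.9, 5.6, -1.4]
grip_width: 0.0328
gripper_force: 32.2
```

>>> apply_moves(rows=[[0,0,-0.004,0,0,0],[0,0,-0.006,0,0,0]])

```text
clock: 15.58
tcp_pos: [0.6254, 0.0067, 0.1633]
orientation: [-0.477, 3.102, -0.0]
contact_force: [5.8, 5.7, -3.9]
grip_width: 0.033
gripper_force: 32.0
```

>>> apply_moves(rows=[[0,0,-0.004,0,0,0],[0,0,-0.004,0,0,0]])

```text
clock: 15.82
tcp_pos: [0.6253, 0.0066, 0.164]
orientation: [-0.477, 3.102, -0.0]
contact_force: [4.9, 5.2, -4.3]
grip_width: 0.0325
gripper_force: 31.9
```

>>> apply_moves(rows=[[0,0,-0.004,0,0,0],[0,0,-0.004,0,0,0]])

```text
clock: 16.08
tcp_pos: [0.6252, 0.0066, 0.1642]
orientation: [-0.477, 3.103, -0.001]
contact_force: [7.2, 4.6, -10.5]
grip_width: 0.033
gripper_force: 31.4
```

```bash
python3 - <<'E'
from h import *
o,Rt,C,pc=st()
for dz in (0,.9,2):
  for dx in (-.5,3): v,(t,b)=ik(tab=pc[[0,2]]*1e3+[dx,17.6+dz],th0=1.); print(dx,dz,v.round(3),b.round(1))
p=r.grab_frame("side")
for n in ["lever_tip","tab","bail_bar","bail"]: print(n,[(np.round(x["point"],1).tolist(),round(x["conf"],2)) for x in r.landmark_of(p,n)[:1]])
E
```

```text
t 16.07 tcp case mm [ 24.8  -0.8 164.2] F case [  8.2   2.3 -10.5] grip 33.0 31.4
-0.5 0 [ 0.724 -0.136] [ 21.8 163. ]
3 0 [ 0.968 -0.171] [ 24.6 163.1]
-0.5 0.9 [ 0.731 -0.126] [ 22.  163.8]
3 0.9 [ 0.971 -0.16 ] [ 24.8 163.9]
-0.5 2 [ 0.74  -0.114] [ 22.2 164.9]
3 2 [ 0.977 -0.148] [ 25. 165.]
lever_tip [([315.3, 136.4], 0.58)]
tab [([245.0, 151.8], 0.83)]
bail_bar [([248.5, 158.0], 0.82)]
bail [([299.7, 157.8], 0.84)]
```

The lift is stopped hard after about 1.7 mm of play, which matches the free height under the lip, so the bar is hooked. I'll unload and release.

>>> apply_moves(rows=[[0,0,0.005,0,0,0],[0,0,0.005,0,0,0]])

```text
clock: 16.58
tcp_pos: [0.6252, 0.0066, 0.164]
orientation: [-0.477, 3.102, -0.0]
contact_force: [3.8, 5.1, -3.0]
grip_width: 0.0334
gripper_force: 32.2
```

>>> apply_moves(rows=[[0,0,0,0,0,0],[0,0,0,0,0,0],[0,0,0,0,0,0],[0,0,0,0,0,0],[0,0,0,0,0,0]], claw=0.9)

```text
clock: 17.2
tcp_pos: [0.6238, 0.0058, 0.1643]
orientation: [0.476, -3.105, 0.0]
contact_force: [0.1, 0.5, -0.3]
grip_width: 0.0769
gripper_force: 0.0
```

>>> apply_moves(rows=[[0,0,-0.08,0,0,0],[0,0,-0.2,0,0,0],[0,0,-0.36,0,0,0],[0,0,-0.5,0,0,0],[0,0,-0.5,0,0,0]])

```text
clock: 17.82
tcp_pos: [0.6256, 0.0057, 0.2926]
orientation: [-0.475, 3.099, -0.0]
contact_force: [0.2, -0.2, -0.5]
grip_width: 0.077
gripper_force: 0.0
```

>>> apply_moves(rows=[[0.1,0,0,0,0,0],[0.25,0,0,0,0,0],[0.42,0,0,0,0,0],[0.42,0,0,0,0,0],[0.42,0,0,0,0,0]], claw=0)

```text
clock: 18.45
tcp_pos: [0.5239, -0.0251, 0.289]
orientation: [0.477, -3.105, -0.0]
contact_force: [0.5, 0.6, 0.0]
grip_width: 0.0
gripper_force: 0.0
```

```bash
python3 - <<'E'
from h import *
o,Rt,C,pc=st()
p=r.grab_frame("side")
for n in ["lever_hinge","lever_tip","tab","bail_bar","bail"]: print(n,[(np.round(x["point"],1).tolist(),round(x["conf"],2)) for x in r.landmark_of(p,n)[:1]])
im=cv2.resize(p["pixels"][:,:,::-1],None,fx=5,fy=5,interpolation=cv2.INTER_CUBIC)
q=np.load("q.npy")
for th in (.5,.7,.9,1.1):
    T,m=mech([*q[:3],th,0,0]); u=proj(p,T(m["lever_tip"]))+q[6:8]; print(th,u.round(1),(m["lever_tip"]*1e3).round(1)); cv2.circle(im,tuple(np.int32(u*5+2)),3,(0,255,0),1)
cv2.imwrite("pics/a6.png",im[460:1020,1040:1800])
E
```

```text
t 18.45 tcp case mm [-81.3  -0.7 289. ] F case [0.7 0.4 0. ] grip 0.0 0.0
lever_hinge [([291.6, 160.1], 0.61)]
lever_tip [([317.5, 137.1], 0.55)]
tab [([245.4, 151.4], 0.57)]
bail_bar [([247.5, 157.9], 0.9)]
bail [([298.5, 157.0], 0.86)]
0.5 [324.9 148.1] [-93.3   0.  188.4]
0.7 [320.9 143. ] [-87.1   0.  197.4]
0.9 [315.7 138.7] [-79.2   0.  205.1]
1.1 [309.4 135.2] [-69.9   0.  211. ]
```

View pics/a6.png

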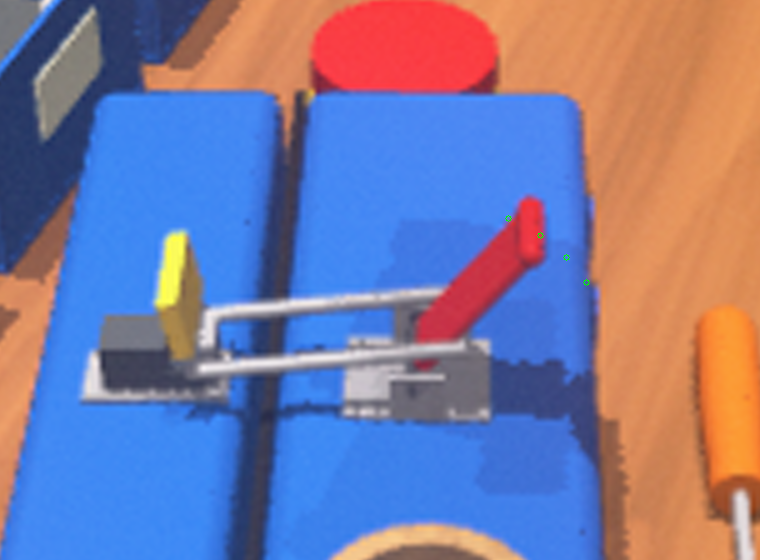

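The bar and tab stand in the keeper and the bail arms run straight to it; the lever tip is at ~(532,230), about 0.95 rad. Next: press it down with shut fingers.

>>> apply_moves(rows=[[0.01,0,0.15,0,0,0],[0.015,0,0.25,0,0,0],[0.015,0,0.28,0,0,0],[0.015,0,0.288,0,0,0],[0.015,0,0.288,0,0,0]])

```text
clock: 19.38
tcp_pos: [0.5209, -0.0266, 0.2181]
orientation: [-0.476, 3.104, -0.0]
contact_force: [-0.5, -0.1, 0.1]
grip_width: -0.0002
gripper_force: 0.0
```

>>> apply_moves(rows=[[0.002,0,0.012,0,0,0],[0.004,0,0.024,0,0,0],[0.006,0,0.036,0,0,0],[0.008,0,0.048,0,0,0]])

```text
clock: 19.88
tcp_pos: [0.5162, -0.0281, 0.2062]
orientation: [0.474, -3.101, -0.001]
contact_force: [-17.8, -2.8, 24.7]
grip_width: -0.0001
gripper_force: 14.8
```

>>> apply_moves(rows=[[0.004,0,0.012,0,0,0],[0.008,0,0.024,0,0,0],[0.01,0,0.036,0,0,0]])

```text
clock: 20.25
tcp_pos: [0.5073, -0.0308, 0.1959]
orientation: [0.469, -3.088, -0.003]
contact_force: [-32.4, -6.9, 32.6]
grip_width: -0.0001
gripper_force: 22.6
```

The reaction runs along the lever (−x, +z), so the fingers are catching the outside of the rounded end. I'll back up and come down further +x, on the lever's upper face.

>>> apply_moves(rows=[[0,0,-0.06,0,0,0],[0,0,-0.12,0,0,0],[-0.04,0,-0.12,0,0,0],[-0.072,0,-0.12,0,0,0],[-0.072,0,-0.12,0,0,0]])

```text
clock: 20.88
tcp_pos: [0.5336, -0.022, 0.2257]
orientation: [0.477, -3.104, 0.0]
contact_force: [-0.5, 0.4, 0.8]
grip_width: -0.0
gripper_force: 0.0
```

```bash
python3 - <<'E'
from h import *
o,Rt,C,pc=st()
p=r.grab_frame("side")
for n in ["lever_hinge","lever_tip","tab","bail_bar","bail"]: print(n,[(np.round(x["point"],1).tolist(),round(x["conf"],2)) for x in r.landmark_of(p,n)[:1]])
im=cv2.resize(p["pixels"][:,:,::-1],None,fx=5,fy=5,interpolation=cv2.INTER_CUBIC)
u=proj(p,o["tcp_pos"]); cv2.circle(im,tuple(np.int32(u*5+2)),3,(0,255,0),1)
cv2.imwrite("pics/a7.png",im[460:1020,1040:1800])
E
```

```text
t 20.88 tcp case mm [-71.1  -0.6 225.7] F case [-0.3  0.5  0.8] grip -0.0 0.0
lever_hinge [([287.8, 160.5], 0.81)]
lever_tip [([319.0, 140.8], 0.62)]
tab [([246.8, 149.5], 0.83)]
bail_bar []
bail [([299.6, 158.7], 0.75)]
```

View pics/a7.png

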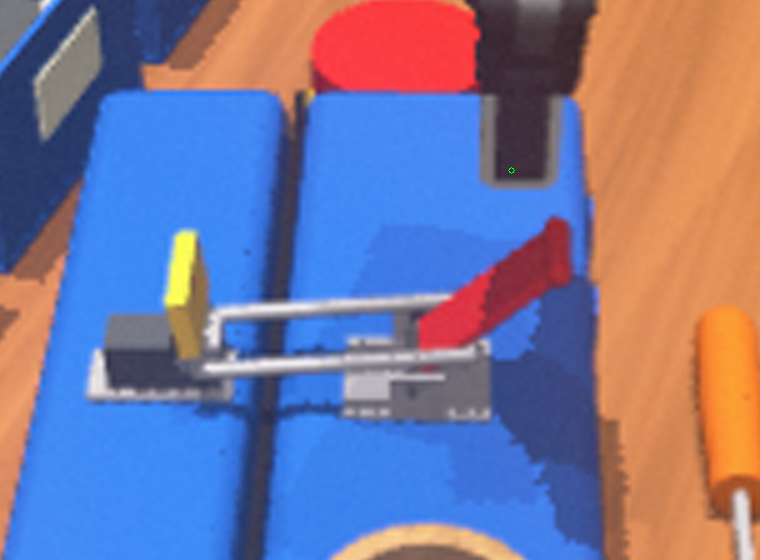

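Lever is at about 0.75 rad now and the bail still hooked; friction was dragging the tool along, so I'll follow the arc of the tip.

>>> apply_moves(rows=[[0.03,0,0.03,0,0,0],[0.044,0,0.065,0,0,0],[0.044,0,0.075,0,0,0],[0.044,0,0.075,0,0,0]])

```text
clock: 21.68
tcp_pos: [0.5224, -0.0259, 0.2073]
orientation: [0.476, -3.105, -0.0]
contact_force: [0.7, -0.4, -0.7]
grip_width: -0.0001
gripper_force: 0.0
```

>>> apply_moves(rows=[[0.003,0,0.012,0,0,0],[0.01,0,0.022,0,0,0],[0.016,0,0.032,0,0,0],[0.016,0,0.032,0,0,0]])

```text
clock: 22.18
tcp_pos: [0.5185, -0.0272, 0.2]
orientation: [0.476, -3.105, -0.0]
contact_force: [-2.0, -0.2, 5.2]
grip_width: -0.0003
gripper_force: 2.7
```

>>> apply_moves(rows=[[0.008,0,0.012,0,0,0],[0.016,0,0.024,0,0,0],[0.022,0,0.034,0,0,0]])

```text
clock: 22.55
tcp_pos: [0.5131, -0.0289, 0.1918]
orientation: [0.476, -3.105, -0.001]
contact_force: [-4.8, -0.3, 10.4]
grip_width: 0.0001
gripper_force: 4.9
```

>>> apply_moves(rows=[[0.006,0,0.01,0,0,0],[0.01,0,0.02,0,0,0],[0.01,0,0.02,0,0,0]])

```text
clock: 22.92
tcp_pos: [0.5102, -0.0298, 0.1862]
orientation: [0.475, -3.104, -0.001]
contact_force: [-3.7, -0.3, 5.5]
grip_width: 0.0003
gripper_force: 2.7
```

>>> apply_moves(rows=[[0.004,0,0.01,0,0,0],[0.007,0,0.02,0,0,0],[0.009,0,0.028,0,0,0]])

```text
clock: 23.3
tcp_pos: [0.5083, -0.0304, 0.1789]
orientation: [0.475, -3.104, -0.0]
contact_force: [-1.7, -0.1, 2.5]
grip_width: -0.0
gripper_force: 1.3
```

>>> apply_moves(rows=[[0.001,0,0.01,0,0,0],[0.002,0,0.02,0,0,0],[0.003,0,0.026,0,0,0]])

```text
clock: 23.68
tcp_pos: [0.5084, -0.0302, 0.1723]
orientation: [-0.476, 3.105, -0.0]
contact_force: [0.8, -0.7, 0.6]
grip_width: 0.0004
gripper_force: 0.0
```

>>> apply_moves(rows=[[0,0,0.006,0,0,0],[0,0,0.012,0,0,0],[0,0,0.016,0,0,0],[0,0,0.016,0,0,0]])

```text
clock: 24.18
tcp_pos: [0.5081, -0.0304, 0.1685]
orientation: [0.476, -3.105, -0.0]
contact_force: [0.2, -0.3, 0.7]
grip_width: -0.0003
gripper_force: 0.0
```

>>> apply_moves(rows=[[0,0,0.004,0,0,0],[0,0,0.004,0,0,0]])

```text
clock: 24.42
tcp_pos: [0.5082, -0.0304, 0.1675]
orientation: [0.476, -3.105, -0.0]
contact_force: [-0.6, 0.1, 0.4]
grip_width: -0.0002
gripper_force: 0.0
```

>>> apply_moves(rows=[[0,0,0.004,0,0,0],[0,0,0.004,0,0,0]])

```text
clock: 24.68
tcp_pos: [0.5082, -0.0304, 0.1665]
orientation: [0.476, -3.105, -0.0]
contact_force: [-1.0, -0.7, -0.2]
grip_width: -0.0002
gripper_force: 0.0
```

>>> apply_moves(rows=[[0,0,0.004,0,0,0],[0,0,0.004,0,0,0]])

```text
clock: 24.92
tcp_pos: [0.5084, -0.0304, 0.166]
orientation: [-0.476, 3.105, 0.0]
contact_force: [-0.3, -0.1, 4.5]
grip_width: -0.0002
gripper_force: 2.2
```

>>> apply_moves(rows=[[0,0,0.004,0,0,0],[0,0,0.004,0,0,0]])

```text
clock: 25.18
tcp_pos: [0.5084, -0.0304, 0.1656]
orientation: [-0.476, 3.105, 0.001]
contact_force: [-4.5, 0.8, 12.6]
grip_width: -0.0003
gripper_force: 6.2
```

```bash
python3 - <<'E'
from h import *
o,Rt,C,pc=st()
p=r.grab_frame("side")
for n in ["lever_hinge","lever_tip","tab","bail_bar","bail"]: print(n,[(np.round(x["point"],1).tolist(),round(x["conf"],2)) for x in r.landmark_of(p,n)[:1]])
im=cv2.resize(p["pixels"][:,:,::-1],None,fx=5,fy=5,interpolation=cv2.INTER_CUBIC)
cv2.imwrite("pics/a8.png",im[460:1020,1040:1800])
E
```

```text
t 25.18 tcp case mm [-97.7  -1.1 165.6] F case [-4.1  2.2 12.6] grip -0.3 6.2
lever_hinge [([292.1, 160.2], 0.96)]
lever_tip [([328.9, 160.7], 0.59)]
tab [([251.9, 152.6], 0.95)]
bail_bar [([252.2, 157.0], 0.83)]
bail [([304.6, 164.4], 0.89)]
```

View pics/a8.png

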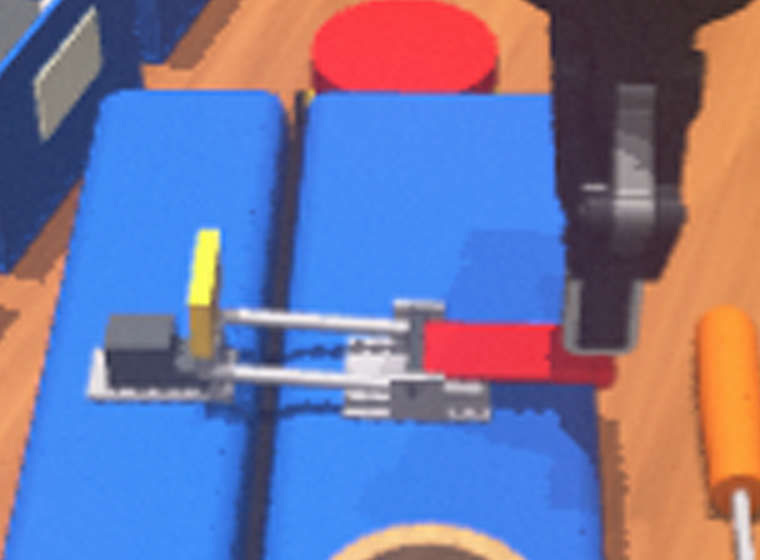

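The lever lies flat on its stop (reaction 12.6 N) and the bail is taut to the keeper. I'll retreat and check.

>>> apply_moves(rows=[[0,0,-0.02,0,0,0],[0,0,-0.1,0,0,0],[0,0,-0.25,0,0,0],[0,0,-0.4,0,0,0],[0,0,-0.4,0,0,0]])

```text
clock: 26.1
tcp_pos: [0.51, -0.0304, 0.2673]
orientation: [-0.475, 3.1, 0.0]
contact_force: [0.1, -0.6, -0.7]
grip_width: 0.0001
gripper_force: 0.0
```

```bash
python3 - <<'E'
from h import *
o,Rt,C,pc=st()
p=r.grab_frame("side"); q=np.load("q.npy")
for n in ["lever_hinge","lever_tip","tab","bail_bar","bail"]: print(n,[(np.round(x["point"],1).tolist(),round(x["conf"],2)) for x in r.landmark_of(p,n)[:1]])
for th in (0,.1,.2): T,m=mech([*q[:3],th,-.0,0]); print(th,{k:(proj(p,T(m[k]))+q[6:8]).round(1) for k in ("lever_tip","bail_bar")},m["bail_bar"])
E
```

```text
t 26.1 tcp case mm [-96.1  -1.6 267.3] F case [-0.1 -0.6 -0.7] grip 0.1 0.0
lever_hinge [([290.9, 159.4], 0.59)]
lever_tip [([327.4, 161.4], 0.65)]
tab [([250.7, 151.3], 0.92)]
bail_bar [([249.5, 156.1], 0.85)]
bail [([305.3, 166.8], 0.97)]
0 {'lever_tip': array([328.2, 162. ]), 'bail_bar': array([249.5, 161. ])} [0.018 0.    0.162]
0.1 {'lever_tip': array([328.3, 159.2]), 'bail_bar': array([249.3, 160.1])} [0.01808993 0.         0.163797  ]
0.2 {'lever_tip': array([328. , 156.4]), 'bail_bar': array([249.1, 159.2])} [0.0183588  0.         0.16557605]
```

```bash
python3 -c "
from bench import r
print(r.hand_in())"
```

```text
the job is handed in; nothing more can be done
None
```

The job is handed in at about 26 s of the 58 s allowed: the bail is hooked under the keeper's lip and the red lever looks flat on its stop (about 0.02 rad from the last picture), but the bail's pull was not measured and no verdict came back.

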